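# Refit a roller-mixer roller and press on its retaining clip

## Robot

A 6-joint arm with a two-finger parallel gripper is mounted at the origin on the work surface. World frame = base frame: x ahead of the robot, y to its left, z up, the work surface at z = 0. Lengths are in m, angles in rad, forces in N, time in s.
With the tool pointing down it reaches from about 0.3 to 0.75 m from the base axis. Payload 8.5 kg.
Tool frame: the origin (TCP) lies at the very end of the fingers, on their centre line; the grasp point (between the pads) lies 19 mm behind it (r.hold_point_z is the distance from the TCP to the grasp point, in m); z points along the fingers, y is the line along which they close (so a half turn about z gives the same grasp; the last joint's range is limited). The gripper opens to 88 mm and grips with 3 to 60 N. Pads are 18 mm wide; open, the fingers measure 123 mm over their backs; the gripper's body (75 mm by 187 mm) begins 45 mm behind the grasp point.
Start: joints at [-1.514, 0.381, 1.297, -0, 1.464, -0.215], TCP at [0.148, -0.53, 0.239] pointing down, gripper open.
Joint ranges: [-3.11, 3.11], [-0.89, 2.33], [0.22, 2.48], [-1.42, 4.56], [0.17, 2.85], [-2.88, 2.88]. Speed limits (rad/s): [2.39, 2.39, 3.14, 3.14, 3.14, 3.14].

## Interface

Orientations are given as a rotation vector (axis times angle).
In Python, from rig import r gives the robot as it stands.
- The arm moves only by the tool play_rows, never from a script. Its argument "commands" is a list of rows, each a list of 7 numbers: the shift along the tool's x, y, z in cm, then the turn, a rotation vector about the tool's x, y, z in degrees, then the finger opening in cm, from 0 to 8.81. In form: [[dx, dy, dz, wx, wy, wz, fingers], ...]. A call has 1 to 10 rows; each row shifts and turns the commanded pose from where the row before left it, along the tool's axes as they then stand; what a row does not reach is not made up. A row lasts 1/12 s, in which the tool goes at most 41.7 mm and 7.16 degrees, less where a joint would pass 70% of its speed; a pose out of reach is approached as far as the arm can. A call with a gripper value outside its range is refused whole. The fingers move at their own pace and stop on an object; "newtons" is the grip in N (left out, the last holds). Time passes only in rows, so rows that do not move let the fingers close. It gives the time, the measured TCP pose, the force, the opening and the grip force at its end, in the units of the state.
- r.state(): the state, without advancing time (a new reading comes with each control period).
- r.read_camera(name): name is "scene" or "top"; returns the picture (384x512x3 uint8, red, green, blue); there is no depth.
- r.camera_info(name): a dict with "vertical_fov" (degrees; the focal length in pixels is half the picture's height over the tangent of half this angle, whatever the lens; pixels are square), "cx", "cy" (the principal point, pixels), "world_to_cam" (4x4, takes a point from world to camera coordinates). Camera axes: x right, y down, z forward; pixel columns grow to the right and rows downward; lengths in m; the calibration is good to about 2 mm. A picture is of the moment at which its call begins. camera_info takes no time and is no camera call.
- r.hand_in(): hands the job in; it is judged then, once.
The state is a dict: "clock": time; "q": joint angles; "qvel": joint speeds; "effort": joint torques, N m; "position": TCP position; "tool_rot": TCP orientation; "contact_force": force on the tool from outside, world axes, zero at the start; "torque": the same for the moment, N m; "finger_gap": finger opening in m; "gripper_force": force on a finger pad.
Only numpy, scipy, OpenCV 4.12 (cv2) and the standard library are available. Lean on these libraries where they do the work, as an engineer would, in place of code of your own. Each camera call takes 0.05 s, during which the arm holds its last target. There are 200 camera calls.

## Task

One roller of the blood-tube mixer has been washed and lies in the grey drying tray: lay it back into its empty pair of bearings, grooved end towards the same side as its neighbours' clips, and let go of it. Then take the spring clip from the white dish and press it straight down into the groove of that axle until it snaps fully home around it, finding the groove by feel and without forcing it: in the groove it snaps on with 6 to 10 N of press, and about twice that would bend it or mark the axle. Let the clip go when it sits home and leave the other things on the bench where they are.

Things in the scene. Friction and masses are not known exactly. Their poses are not given: they have to be found in the camera images.
- mixer: White bench roller mixer, casing 276 x 296 mm, deck 55 mm above the bench, fixed. Origin on the bench under its middle. Four roller stations 60 mm apart along its x; rollers run along its y. Three hold rollers, each with its clip at the -y end (tab standing up to 37 mm from the axis); one is empty, which one varies.
- bearing: The empty station: two white open-topped bearing blocks, 40 mm wide (x), 10 mm thick, fixed, spanning y = 91.5 to 101.5 mm either side. Origin: middle of a seated axle, on its axis, 81 mm above the bench; y along the axle, z up. Slots 21.6 mm wide, flared mouths 11 mm above the axis, 45-degree V seats that centre the axle. Neighbour rollers 28 mm clear either side; deck 26 mm below the axis.
- clip_place (a point): Nominal place of the clip: on the axis of the empty station, 118 mm from its middle to -y, outside the clip-side block, axes as bearing. Only nominal: the true groove follows the roller and its axle. The roller, once laid, slides up to 1.4 mm along its axis either way against friction (about 5 N).
- roller: Loose roller: black rubber sleeve, diameter 32, length 180 mm, ends tapered over 5 mm, on a steel axle, diameter 20 mm; 0.8 kg, roughly balanced. Origin: middle of the sleeve, on the axis; y along the axis, -y to the grooved end (in the tray roughly away from the robot). At +y an axle head, diameter 26 mm, inner face at 112. In the tray the axis is 23 mm above the bench, on two ribs 22 mm apart.
- roller_groove (a point): Nominal groove centre on the roller's axis, 118 mm from its middle to -y. The groove is 11.5 mm wide with a 12 mm root; outside it a land of full diameter (20 mm) ends the axle at 133 mm. The axle is a very stiff push fit in the sleeve and stands up to 9 mm either way of nominal (not shown by this point): find the groove by eye or feel.
- clip: Loose dark spring-steel clip, C-shaped, open at the bottom, upright on two feet in the white dish; 10 mm thick (x, along the shaft), 25 wide (y), 46 tall, 0.07 kg. Finger tab on top, 16 wide (y), 10 thick, from 22 to 46 mm above the feet, on a bridge 24 mm wide, 16 to 22 mm above the feet. Origin: between the feet, at the dish floor. Same under a half turn.
- clip_bore (a point): Centre of the clip's 12 mm bore, 9.5 mm above the feet; on the axle axis when home, the bridge on the groove root. Over the groove (within 0.74 mm along the shaft) the jaws touch with the bore 11 mm above the axis, press peaks at 6 to 10 N near 8 mm, then it snaps. Over the full axle diameter it stops with the bore 15.5 mm above the axis and 20 N is reached within 1 mm.
- jaw_a (a joint): Spread of one jaw of the clip (rad): 0 relaxed, about 0.15 while snapping over the groove, 0.30 at its stop. Spring 0.5 Nm/rad at the shoulder, 14 mm above the tip.
- jaw_b (a joint): Spread of the other jaw (rad), same as jaw_a.
- tray: Grey drying tray, 320 x 130 mm, 16 mm high, fixed. Origin under its middle; the roller lies along its x on the middle line.
- dish: White dish, 120 x 120 mm, walls 12 mm high, floor 2 mm thick, fixed. Origin under its middle.
- cap: Bystander: white tube cap, 22 mm in diameter, 16 mm high, in the corner of the dish.
- driver: Bystander: screwdriver, 170 mm long, on the bench beyond the dish.
- jar: Bystander: amber jar, 48 mm in diameter, 75 mm tall, beyond the dish.

How it is judged:
By the outcome, as a careful person would: the job done as asked, in the order asked, and still so for the second after the job is handed in, with the robot touching nothing.
It also fails if it takes over 72 s, if anything falls off the work surface, if the arm or the gripper's body presses on something with over 40 N, if the wrist force passes 120 N, or if a joint passes its speed limit or range.

## Working session

There is one attempt and no reset: what is moved stays moved. The work goes in short steps, Python scripts to look and compute and a tool call to move; the robot and the scene stay as the last step left them, time stands still between calls to the robot, and variables do not carry over. Pictures are saved under pics/ and viewed, at most 10 in all, crops included, and the job is handed in when it is done.

Besides the shell and the picture viewer there is one more tool, called after "Emit:" as a command line: name --pt "numbers of a row" for each row, then --argument value for the rest. play_rows: Moves the arm, as the interface text tells. Its arguments: {"type":"object","properties":{"commands":{"type":"array","items":{"type":"array","items":{"type":"number"}}},"newtons":{"type":"number"}},"required":["commands"]}

```bash
mkdir -p pics; ls
python3 - <<'E'
from rig import r
import cv2,numpy as np
print(r.state(), r.hold_point_z)
for n in("scene","top"):
    i=r.camera_info(n); print(n,i)
    im=r.read_camera(n)[:,:,::-1]; cv2.imwrite(f"pics/{n}0.png",im)
    cv2.imwrite(f"pics/{n}0b.png",cv2.resize(im,(800,600),interpolation=cv2.INTER_CUBIC))
E
```

```text
pics
{'clock': 0.0, 'q': array([-1.51425886e+00,  3.81212712e-01,  1.29823412e+00, -2.08902964e-05,
        1.46357375e+00, -2.15304170e-01]), 'qvel': array([ 0.00066636,  0.00147897, -0.00050945, -0.00011556,  0.00115204,
       -0.00044845]), 'effort': array([-7.40923788e-04, -4.37929916e+01, -2.24554503e+01,  7.13325734e-02,
        3.52511066e-02, -1.15134976e-04]), 'position': array([ 0.1476533 , -0.52953409,  0.23813777]), 'tool_rot': array([-3.11120526e+00, -4.25504668e-01, -1.45282292e-04]), 'contact_force': array([0.31142764, 0.13674184, 0.72513621]), 'torque': array([ 0.04867043, -0.03005263,  0.04639616]), 'gripper_force': 0.0, 'finger_gap': 0.08833949219178099} 0.0187
scene {'vertical_fov': 51.77463623461602, 'cx': 253.28602332398702, 'cy': 194.14617102815052, 'world_to_cam': array([[ 0.21981479,  0.9755397 , -0.0019394 , -0.06946855],
       [ 0.83282255, -0.1886914 , -0.52038655, -0.4628581 ],
       [-0.50802369,  0.11277348, -0.85392861,  1.33445525],
       [ 0.        ,  0.        ,  0.        ,  1.        ]])}
top {'vertical_fov': 54.85565361361224, 'cx': 254.11512008324695, 'cy': 192.725352262791, 'world_to_cam': array([[-0.02619356, -0.99965519, -0.00184285, -0.0574954 ],
       [-0.98956455,  0.02619036, -0.14169004,  0.60770601],
       [ 0.14168945, -0.00188774, -0.98990936,  1.03660708],
       [ 0.        ,  0.        ,  0.        ,  1.        ]])}
```

View pics/top0b.png

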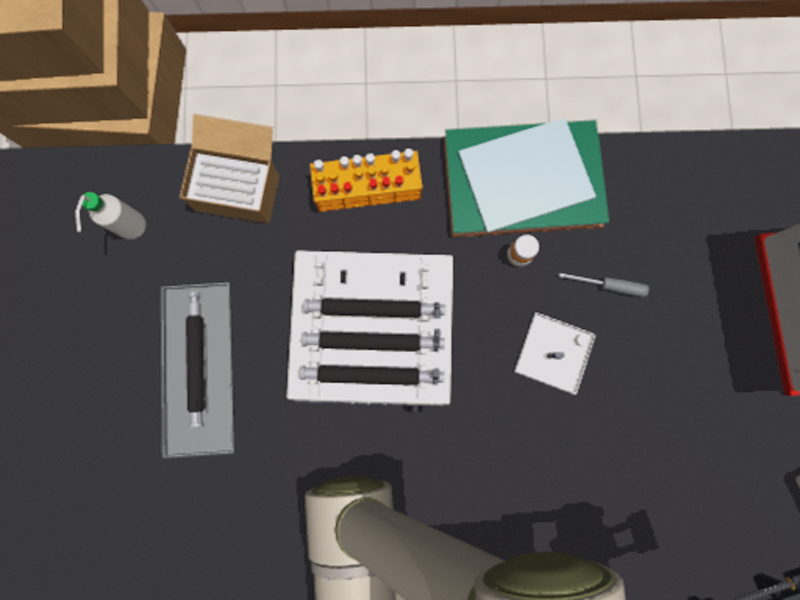

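View pics/scene0b.png

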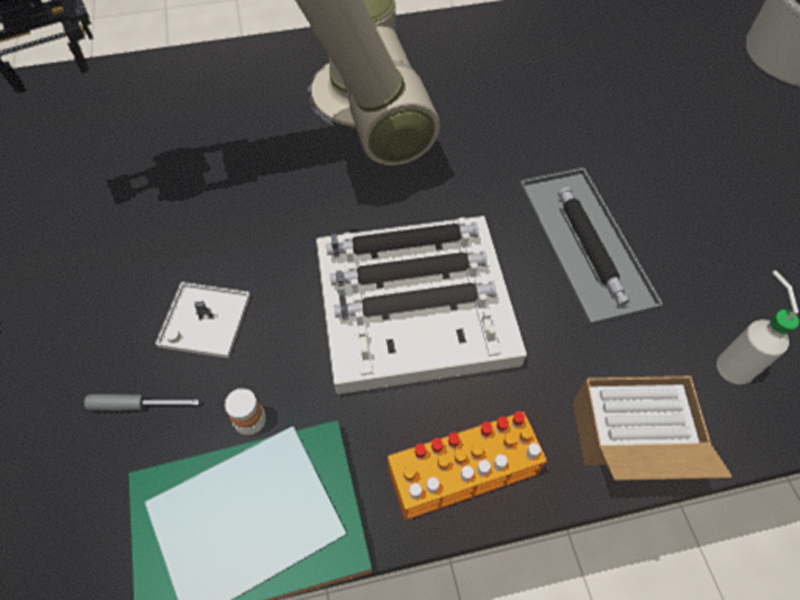

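The top view shows the empty station at the far row of the mixer, near (370,278). The clips are on the right (world −y). The roller is in the left tray around (195,360), and the clip is in the dish at (555,355). Next I measure them.

```bash
cat > h.py <<'E'
import numpy as np,cv2
from rig import r
def cam(n):
    i=r.camera_info(n); M=np.array(i["world_to_cam"]); f=192/np.tan(np.radians(i["vertical_fov"]/2))
    return M[:3,:3],M[:3,3],f,i["cx"],i["cy"]
def cast(n,p,z):
    R,t,f,cx,cy=cam(n); p=np.atleast_2d(p).astype(float)
    C=-R.T@t; d=np.c_[(p[:,0]-cx)/f,(p[:,1]-cy)/f,np.ones(len(p))]@R
    return C+d*((z-C[2])/d[:,2])[:,None]
def proj(n,P):
    R,t,f,cx,cy=cam(n); q=np.atleast_2d(P)@R.T+t
    return np.c_[q[:,0]/q[:,2]*f+cx,q[:,1]/q[:,2]*f+cy]
def rect(m):
    c=max(cv2.findContours(m.astype(np.uint8),cv2.RETR_EXTERNAL,cv2.CHAIN_APPROX_NONE)[0],key=cv2.contourArea)
    return c,cv2.minAreaRect(c)
E
python3 - <<'E'
from h import *
T=cv2.imread("pics/top0.png");S=cv2.imread("pics/scene0.png")
for n,im,z in(("top",T,.055),("scene",S,.055)):
    R,t,*_=cam(n);print(n,-R.T@t)
    hsv=cv2.cvtColor(im,cv2.COLOR_BGR2HSV)
    m=((hsv[...,2]>150)&(hsv[...,1]<40)).astype(np.uint8)
    k,l,st,ce=cv2.connectedComponentsWithStats(m)
    for i in range(1,k):
        if st[i,4]>150: print("white",st[i],ce[i],cast(n,ce[i],z)[0].round(4))
    m=((hsv[...,2]<48)).astype(np.uint8)
    k,l,st,ce=cv2.connectedComponentsWithStats(m,connectivity=4)
    for i in range(1,k):
        if 80<st[i,4]<3000: print("dark",st[i],ce[i].round(2),cast(n,ce[i],.081 if 150<ce[i][0]<330 else .023)[0].round(4))
print(T[226:236:2,110:142:2].max(2), T[225:232,345:370].max(2))
a=cv2.resize(T[150:270,180:295],(700,730),interpolation=cv2.INTER_CUBIC)[:600]
b=cv2.resize(T[195:255,325:385],(300,300),interpolation=cv2.INTER_CUBIC)
c=cv2.resize(S[175:230,95:165],(382,300),interpolation=cv2.INTER_CUBIC)
d=cv2.resize(T[180:295,100:150],(260,598),interpolation=cv2.INTER_CUBIC)
o=np.zeros((600,800,3),np.uint8);o[:300,:300]=b;o[300:,:382]=c;o[:598,400:660]=d
cv2.imwrite("pics/c1.png",o)
E
```

```text
top [ 0.45298202 -0.07143477  1.11214698]
white [  112    11   400   137 30735] [319.82466244  57.31299821] [ 1.0154 -0.2844  0.055 ]
white [ 120   98   52   36 1353] [145.3488544  115.68218773] [0.8445 0.2442 0.055 ]
white [ 58 124  20  20 233] [ 68.91845494 134.69527897] [0.792  0.4692 0.055 ]
white [330 150  15  15 181] [336.9281768  157.19889503] [ 0.7028 -0.3184  0.055 ]
white [ 184  160  106   99 7348] [236.63840501 206.93249864] [ 0.5644 -0.0222  0.055 ]
white [ 115  184   33  106 1725] [136.65333333 242.96927536] [0.4694 0.263  0.055 ]
white [ 330  200   51   52 1620] [355.00617284 225.77716049] [ 0.5016 -0.3583  0.055 ]
white [199 317  33  45 848] [209.92570755 338.89622642] [0.2041 0.0578 0.055 ]
white [204 362  33  22 631] [220.77654517 373.54675119] [0.114  0.0294 0.055 ]
dark [282  89   7  63 112] [284.59 119.23] [ 0.8133 -0.1673  0.081 ]
dark [206 192  63  11 217] [234.47 198.72] [ 0.585  -0.0178  0.081 ]
dark [124 203   7  60 223] [127.81 233.64] [0.4976 0.2995 0.023 ]
dark [205 213  63  11 261] [234.83 218.8 ] [ 0.5286 -0.0177  0.081 ]
dark [204 234  64  12 271] [235.
[... 2235 characters left out ...]
80 169 166 175 170 178 176 187 213 223
  224 224 224 224 224 224 224]
 [224 224 216 201 187 138 106 103 101  77 109 144 140 142 141 155 198 224
  223 223 223 224 224 224 224]
 [224 224 213 191 169  84  67  70  62  34 105 146 140 140 138 145 191 223
  224 224 224 223 223 223 223]
 [224 224 213 192 170  87  63  63  58  39  72 106 120 132 129 156 204 224
  224 223 223 224 223 224 224]
 [224 224 221 209 188 169 150 161 178 166 135 118 125 133 179 214 220 223
  224 224 224 224 223 223 224]
 [224 224 224 221 218 217 214 216 218 217 213 212 212 212 218 224 224 223
  224 224 224 224 223 223 224]
 [223 223 223 224 224 224 224 224 224 224 223 223 223 223 223 224 224 224
  224 224 224 224 223 224 223]]
```

View pics/c1.png

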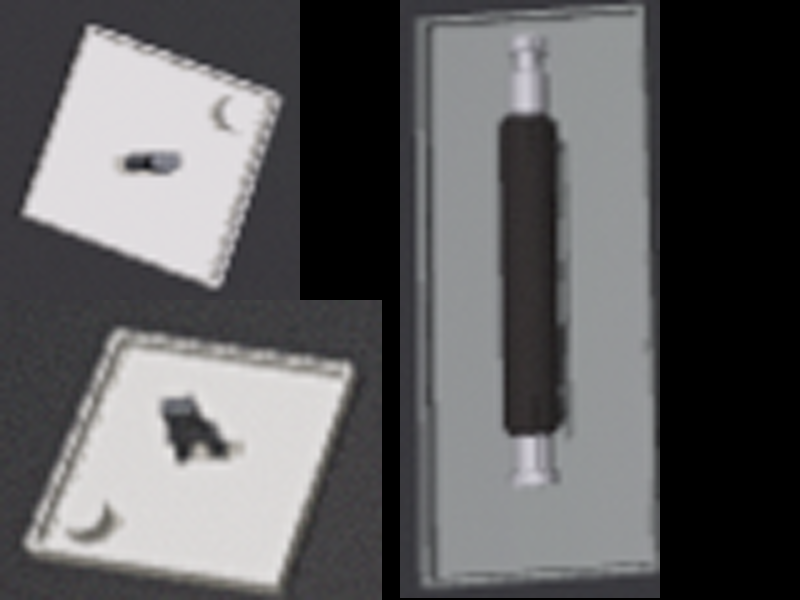

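The roller crop shows the grooved end at the top (crop 528,47) and the head at the bottom. The clip stands upright in the dish: in the top crop the tab is right of the feet at (150,160), and in the scene crop it is at (180,407). Now sub-pixel edge fits.

```bash
cat >> h.py <<'E'
def cross(v,th):  # subpixel index of each crossing of th
    v=v.astype(float)-th; i=np.where(v[:-1]*v[1:]<0)[0]
    return i+v[i]/(v[i]-v[i+1])
def fitline(P):
    P=np.array(P); 
    for _ in range(3):
        vx,vy,x,y=cv2.fitLine(P.astype(np.float32),cv2.DIST_HUBER,0,.01,.01).ravel()
        d=abs((P-[x,y])@[-vy,vx]); P=P[d<=max(3*np.median(d),.1)]
    return np.array([x,y]),np.array([vx,vy]),d.mean()
def isect(a,b):
    s=np.linalg.solve(np.c_[a[1],-b[1]],b[0]-a[0]); return a[0]+s[0]*a[1]
E
python3 - <<'E'
from h import *
T=cv2.imread("pics/top0.png").max(2)
# deck corners
L=[];Rr=[];U=[];D=[]
for y in range(172,250):
    c=cross(T[y],135); c=c[(c>178)&(c<296)]; L.append((c[0],y)); Rr.append((c[-1],y))
for x in range(195,284):
    c=cross(T[:,x],135); c=c[(c>153)&(c<264)]; U.append((x,c[0])); D.append((x,c[-1]))
L,Rr,U,D=map(fitline,(L,Rr,U,D)); print([round(float(q[2]),3) for q in(L,Rr,U,D)])
px=[isect(L,U),isect(Rr,U),isect(Rr,D),isect(L,D)]
W=cast("top",px,.055); print(W.round(4)); print("sides",[np.linalg.norm(W[i]-W[(i+1)%4]).round(4) for i in range(4)], "c",W.mean(0).round(4))
for i,j in((1,0),(2,3)): print("yaw y-edge",np.degrees(np.arctan2(*(-(W[j]-W[i])[:2]*[1,-1]))).round(2))
for i,j in((3,0),(2,1)): d=W[j]-W[i];print("yaw x-edge",np.degrees(np.arctan2(d[1],d[0])).round(2))
# neighbour sleeves
for yc in (198.7,218.8,240):
    P=[]
    for x in range(212,262):
        yy=int(yc); c=cross(T[yy-12:yy+13,x],100)+yy-12; a=c[c<yc]; b=c[c>yc]
        if len(a) and len(b): P.append((x,(a[-1]+b[0])/2))
    p,v,e=fitline(P); row=lambda x:p[1]+(x-p[0])*v[1]/v[0]
    xs=[]
    prof=np.array([np.mean([T[int(round(row(x)))+k,x] for k in(-1,0,1)]) for x in range(190,290)])
    c=cross(prof,100)+190; c0=c[c<215].max() if 1 else 0; c1=c[c>255].min()
    A=cast("top",[[c0,row(c0)],[c1,row(c1)]],.081); print("sleeve",A[:,:2].round(4).tolist(),"mid",A.mean(0).round(4),np.linalg.norm(A[0]-A[1]).round(4),e)
# roller in tray
P=[]
for y in range(208,258):
    v=T[y]; a=cross(v[110:125],95)+110; b=cross(v[125:140],62)+125
    if len(a) and len(b): P.append(((a[-1]+b[0])/2,y))
p,v,e=fitline(P); col=lambda y:p[0]+(y-p[1])*v[0]/v[1]
prof=np.array([np.mean([T[y,int(round(col(y)))+k] for k in(-1,0,1)]) for y in range(180,290)])
print(prof[:30].round().astype(int).tolist(),prof[75:105].round().astype(int).tolist())
c=cross(prof,110)+180; print(c, e)
for z in(.023,): 
    A=cast("top",[[col(y),y] for y in c],z); print(A.round(4).tolist()); d=A[0]-A[-1]; print("dir",np.degrees(np.arctan2(d[1],d[0])))
E
```

```text
[0.053, 0.042, 0.131, 0.092]
[[ 0.7063  0.1157  0.055 ]
 [ 0.6896 -0.1797  0.055 ]
 [ 0.4138 -0.1635  0.055 ]
 [ 0.4306  0.1317  0.055 ]]
sides [np.float64(0.2959), np.float64(0.2763), np.float64(0.2956), np.float64(0.2761)] c [ 0.5601 -0.024   0.055 ]
yaw y-edge -3.22
yaw y-edge -3.26
yaw x-edge -3.3
yaw x-edge -3.37
sleeve [[0.5955, 0.0647], [0.5852, -0.1137]] mid [ 0.5903 -0.0245  0.081 ] 0.1787 0.03148130578876478
sleeve [[0.5358, 0.0685], [0.5253, -0.1104]] mid [ 0.5305 -0.0209  0.081 ] 0.1792 0.05039455472768243
sleeve [[0.4762, 0.0721], [0.4658, -0.1069]] mid [ 0.471  -0.0174  0.081 ] 0.1793 0.03978402525498135
[61, 63, 130, 94, 139, 150, 165, 175, 175, 158, 180, 186, 187, 181, 193, 197, 197, 197, 198, 198, 199, 155, 77, 49, 48, 50, 48, 51, 49, 50] [52, 48, 48, 47, 47, 46, 48, 46, 79, 177, 189, 190, 190, 190, 189, 186, 203, 201, 163, 150, 150, 151, 151, 151, 150, 151, 151, 151, 151, 151]
[181.70646766 182.55660377 183.35338346 201.57758621 263.31864407] 0.0672030178582452
[[0.6524, 0.3152, 0.023], [0.6499, 0.3151, 0.023], [0.6474, 0.315, 0.023], [0.5926, 0.3131, 0.023], [0.4123, 0.3069, 0.023]]
dir 1.9861396371327409
```

```bash
cat >> h.py <<'E'
from scipy.spatial.transform import Rotation as Ro
def pose():
    s=r.state(); R=Ro.from_rotvec(s["tool_rot"]).as_matrix()
    return s["position"],np.degrees(np.arctan2(R[1,0],R[0,0])),R
def rows(p,psi,n,f):  # equal straight steps to (p, psi), tool vertical
    p0,a0,R=pose(); d=(psi-a0+180)%360-180; st=(np.array(p)-p0)/n; out=[]
    for i in range(n):
        a=np.radians(a0+d*i/n); x=np.array([np.cos(a),np.sin(a)]); y=np.array([np.sin(a),-np.cos(a)])
        out.append([round(float(v),2) for v in(100*st[:2]@x,100*st[:2]@y,-100*st[2],0,0,-d/n,f)])
    print("now",p0.round(4),round(a0,2),"tilt",R[:,2].round(4)); print(str(out).replace("], [","],\n["))
E
python3 -c "
from h import *
rows([.5025,.310,.16],182-.0,24,8.8)"
```

```text
now [ 0.1476 -0.5296  0.2382] 15.57 tilt [-1.0e-04  1.2e-03 -1.0e+00]
[[2.36, -2.97, 0.33, 0.0, 0.0, -6.93, 8.8],
[2.71, -2.67, 0.33, 0.0, 0.0, -6.93, 8.8],
[3.01, -2.32, 0.33, 0.0, 0.0, -6.93, 8.8],
[3.27, -1.94, 0.33, 0.0, 0.0, -6.93, 8.8],
[3.48, -1.53, 0.33, 0.0, 0.0, -6.93, 8.8],
[3.63, -1.1, 0.33, 0.0, 0.0, -6.93, 8.8],
[3.74, -0.65, 0.33, 0.0, 0.0, -6.93, 8.8],
[3.79, -0.2, 0.33, 0.0, 0.0, -6.93, 8.8],
[3.79, 0.26, 0.33, 0.0, 0.0, -6.93, 8.8],
[3.73, 0.72, 0.33, 0.0, 0.0, -6.93, 8.8],
[3.62, 1.16, 0.33, 0.0, 0.0, -6.93, 8.8],
[3.45, 1.59, 0.33, 0.0, 0.0, -6.93, 8.8],
[3.23, 2.0, 0.33, 0.0, 0.0, -6.93, 8.8],
[2.97, 2.37, 0.33, 0.0, 0.0, -6.93, 8.8],
[2.66, 2.71, 0.33, 0.0, 0.0, -6.93, 8.8],
[2.31, 3.01, 0.33, 0.0, 0.0, -6.93, 8.8],
[1.93, 3.27, 0.33, 0.0, 0.0, -6.93, 8.8],
[1.52, 3.48, 0.33, 0.0, 0.0, -6.93, 8.8],
[1.09, 3.64, 0.33, 0.0, 0.0, -6.93, 8.8],
[0.64, 3.74, 0.33, 0.0, 0.0, -6.93, 8.8],
[0.19, 3.79, 0.33, 0.0, 0.0, -6.93, 8.8],
[-0.27, 3.79, 0.33, 0.0, 0.0, -6.93, 8.8],
[-0.73, 3.73, 0.33, 0.0, 0.0, -6.93, 8.8],
[-1.17, 3.61, 0.33, 0.0, 0.0, -6.93, 8.8]]
```

Emit:
play_rows --pt "2.4 -3.0 0.3 0 0 -7 8.8" --pt "2.7 -2.7 0.3 0 0 -7 8.8" --pt "3.0 -2.3 0.3 0 0 -7 8.8" --pt "3.3 -1.9 0.3 0 0 -7 8.8" --pt "3.5 -1.5 0.3 0 0 -7 8.8" --pt "3.6 -1.1 0.3 0 0 -7 8.8" --pt "3.7 -0.7 0.3 0 0 -7 8.8" --pt "3.8 -0.2 0.3 0 0 -7 8.8" --pt "3.8 0.3 0.3 0 0 -7 8.8" --pt "3.7 0.7 0.3 0 0 -7 8.8"

```text
clock: 0.93
position: [0.2942, -0.1777, 0.2086]
tool_rot: [-2.3, -2.14, -0.0]
contact_force: [1.0, -0.8, -0.0]
finger_gap: 0.0883
gripper_force: 0.0
```

Emit:
play_rows --pt "3.6 1.2 0.3 0 0 -7 8.8" --pt "3.5 1.6 0.3 0 0 -7 8.8" --pt "3.2 2.0 0.3 0 0 -7 8.8" --pt "3.0 2.4 0.3 0 0 -7 8.8" --pt "2.7 2.7 0.3 0 0 -7 8.8" --pt "2.3 3.0 0.3 0 0 -7 8.8" --pt "1.9 3.3 0.3 0 0 -7 8.8" --pt "1.5 3.5 0.3 0 0 -7 8.8" --pt "1.1 3.6 0.3 0 0 -7 8.8" --pt "0.6 3.7 0.3 0 0 -7 8.8"

```text
clock: 1.77
position: [0.4371, 0.1746, 0.1784]
tool_rot: [-0.654, -3.072, 0.0]
contact_force: [1.0, -2.0, 0.2]
finger_gap: 0.0877
gripper_force: 0.0
```

```bash
python3 -c "
from h import *
rows([.5025,.310,.12],182,6,8.8);print(r.state()['clock'])"
```

```text
now [0.4371 0.1746 0.1784] 155.95 tilt [-5.e-04 -1.e-04 -1.e+00]
[[-0.08, 2.5, 0.97, 0.0, 0.0, -4.34, 8.8],
[-0.26, 2.49, 0.97, 0.0, 0.0, -4.34, 8.8],
[-0.45, 2.46, 0.97, 0.0, 0.0, -4.34, 8.8],
[-0.64, 2.42, 0.97, 0.0, 0.0, -4.34, 8.8],
[-0.82, 2.37, 0.97, 0.0, 0.0, -4.34, 8.8],
[-1.0, 2.3, 0.97, 0.0, 0.0, -4.34, 8.8]]
1.7667
```

Emit:
play_rows --pt "-0.1 2.5 1 0 0 -4 8.8" --pt "-0.3 2.5 1 0 0 -4 8.8" --pt "-0.5 2.5 1 0 0 -4 8.8" --pt "-0.6 2.4 1 0 0 -4 8.8" --pt "-0.6 1 1 0 0 -4 8.8" --pt "0 0 0 0 0 0 8.8" --pt "0 0 0 0 0 0 8.8" --pt "0 0 0 0 0 0 8.8"

```text
clock: 2.43
position: [0.4898, 0.2703, 0.1291]
tool_rot: [-0.125, -3.139, 0.0]
contact_force: [-0.2, 0.2, -0.0]
finger_gap: 0.0876
gripper_force: 0.0
```

```bash
python3 -c "
from h import *
rows([.5025,.310,.12],182,1,8.8);print(r.state())"
```

```text
now [0.4898 0.2703 0.1291] 175.44 tilt [-2.e-04 -2.e-04 -1.e+00]
[[-0.95, 4.06, 0.91, 0.0, 0.0, -6.56, 8.8]]
{'clock': 2.4333, 'q': array([ 2.92639245e-01,  4.98811854e-01,  1.44086956e+00, -1.48005944e-04,
        1.20215952e+00, -1.19851106e+00]), 'qvel': array([-0.00652831, -0.01439214, -0.00072873,  0.00085654, -0.00146613,
       -0.00597776]), 'effort': array([ 4.46622614e-01, -4.55334163e+01, -1.91898090e+01,  2.74771464e-02,
        6.48581190e-02, -1.12317258e-02]), 'position': array([0.48980037, 0.27025279, 0.12912006]), 'tool_rot': array([-1.24983331e-01, -3.13891574e+00,  3.32248116e-04]), 'contact_force': array([-0.22512075,  0.17132463, -0.02523847]), 'torque': array([ 0.06587137, -0.16684696, -0.03563938]), 'gripper_force': 0.0, 'finger_gap': 0.0876497788617688}
```

Emit:
play_rows --pt "-0.4 2.05 0 0 0 -3.3 8.8" --pt "-0.5 2.03 0 0 0 -3.3 8.8" --pt "0 0 3 0 0 0 8.8" --pt "0 0 3 0 0 0 8.8" --pt "0 0 2.5 0 0 0 8.8" --pt "0 0 0 0 0 0 8.8"

```text
clock: 2.93
position: [0.499, 0.3096, 0.0404]
tool_rot: [0.056, -3.134, 0.004]
contact_force: [-0.9, -0.2, -0.8]
finger_gap: 0.0879
gripper_force: 0.0
```

```bash
python3 -c "
from h import *
rows([.5025,.310,.008],182,1,8.8)"
```

```text
now [0.499  0.3096 0.0404] -177.96 tilt [-0.0068 -0.0026 -1.    ]
[[-0.35, 0.03, 3.24, 0.0, 0.0, 0.04, 8.8]]
```

Emit:
play_rows --pt "0 0 1.2 0 0 0 8.8" --pt "0 0 0 0 0 0 8.8" --pt "0 0 0 0 0 0 8.8"

```text
clock: 3.18
position: [0.5015, 0.3109, 0.0333]
tool_rot: [-0.058, 3.14, 0.001]
contact_force: [-0.0, 0.3, 0.3]
finger_gap: 0.0879
gripper_force: 0.0
```

```bash
python3 -c "
from h import *
rows([.5025,.310,.008],182,1,8.8)"
```

```text
now [0.5015 0.3109 0.0333] -177.9 tilt [ 1.1e-03  4.0e-04 -1.0e+00]
[[-0.09, -0.09, 2.53, 0.0, 0.0, 0.1, 8.8]]
```

Good. Descend and grip.

Emit:
play_rows --pt "-0.1 -0.1 1.3 0 0 0 8.8" --pt "0 0 1.2 0 0 0 8.8" --pt "0 0 0 0 0 0 3" --pt "0 0 0 0 0 0 2.5" --pt "0 0 0 0 0 0 2.5" --pt "0 0 0 0 0 0 2.5" --pt "0 0 0 0 0 0 2.5" --pt "0 0 0 0 0 0 2.5" --pt "0 0 0 0 0 0 2.5" --newtons 45

```text
clock: 3.93
position: [0.5022, 0.3103, 0.0071]
tool_rot: [-0.06, 3.141, 0.0]
contact_force: [-0.4, -0.2, -0.4]
finger_gap: 0.0435
gripper_force: 0.0
```

Emit:
play_rows --pt "0 0 0 0 0 0 2.5" --pt "0 0 0 0 0 0 2.5" --pt "0 0 0 0 0 0 2.5" --pt "0 0 0 0 0 0 2.5" --pt "0 0 0 0 0 0 2.5"

```text
clock: 4.35
position: [0.5022, 0.3098, 0.0068]
tool_rot: [0.06, -3.141, 0.001]
contact_force: [0.1, -4.7, 2.2]
finger_gap: 0.0311
gripper_force: 45.0
```

Emit:
play_rows --pt "0 0 -0.5 0 0 0 2.5" --pt "0 0 -1.5 0 0 0 2.5" --pt "0 0 -2.5 0 0 0 2.5" --pt "0 0 -3 0 0 0 2.5" --pt "0 0 -3 0 0 0 2.5" --pt "0 0 -2.5 0 0 0 2.5" --pt "0 0 -1 0 0 0 2.5" --pt "0 0 0 0 0 0 2.5"

```text
clock: 5.02
position: [0.5025, 0.3108, 0.1483]
tool_rot: [-0.06, 3.138, 0.002]
contact_force: [1.3, -0.4, -7.8]
finger_gap: 0.0309
gripper_force: 45.0
```

```bash
python3 -c "
from h import *
rows([.650,-.0287,.15],86.7,18,2.5);print(r.state()['contact_force'],r.state()['torque'])"
```

```text
now [0.5025 0.3108 0.1483] -177.82 tilt [ 0.0028  0.0016 -1.    ]
[[-0.75, -1.92, -0.01, 0.0, 0.0, 5.3, 2.5],
[-0.92, -1.84, -0.01, 0.0, 0.0, 5.3, 2.5],
[-1.09, -1.75, -0.01, 0.0, 0.0, 5.3, 2.5],
[-1.24, -1.64, -0.01, 0.0, 0.0, 5.3, 2.5],
[-1.39, -1.52, -0.01, 0.0, 0.0, 5.3, 2.5],
[-1.52, -1.38, -0.01, 0.0, 0.0, 5.3, 2.5],
[-1.65, -1.23, -0.01, 0.0, 0.0, 5.3, 2.5],
[-1.75, -1.08, -0.01, 0.0, 0.0, 5.3, 2.5],
[-1.84, -0.91, -0.01, 0.0, 0.0, 5.3, 2.5],
[-1.92, -0.74, -0.01, 0.0, 0.0, 5.3, 2.5],
[-1.98, -0.55, -0.01, 0.0, 0.0, 5.3, 2.5],
[-2.02, -0.37, -0.01, 0.0, 0.0, 5.3, 2.5],
[-2.05, -0.18, -0.01, 0.0, 0.0, 5.3, 2.5],
[-2.06, 0.01, -0.01, 0.0, 0.0, 5.3, 2.5],
[-2.05, 0.2, -0.01, 0.0, 0.0, 5.3, 2.5],
[-2.02, 0.39, -0.01, 0.0, 0.0, 5.3, 2.5],
[-1.97, 0.57, -0.01, 0.0, 0.0, 5.3, 2.5],
[-1.91, 0.75, -0.01, 0.0, 0.0, 5.3, 2.5]]
[ 1.31858926 -0.42798302 -7.83992379] [-0.01389169 -0.15804033 -0.03956359]
```

Emit:
play_rows --pt "-0.75 -1.92 0 0 0 5.3 2.5" --pt "-0.92 -1.84 0 0 0 5.3 2.5" --pt "-1.09 -1.75 0 0 0 5.3 2.5" --pt "-1.24 -1.64 0 0 0 5.3 2.5" --pt "-1.39 -1.52 0 0 0 5.3 2.5" --pt "-1.52 -1.38 0 0 0 5.3 2.5" --pt "-1.65 -1.23 0 0 0 5.3 2.5" --pt "-1.75 -1.08 0 0 0 5.3 2.5" --pt "-1.84 -0.91 0 0 0 5.3 2.5"

```text
clock: 5.77
position: [0.5751, 0.1395, 0.1439]
tool_rot: [-1.221, -2.89, 0.003]
contact_force: [-0.6, -0.2, -7.7]
finger_gap: 0.0307
gripper_force: 45.0
```

Emit:
play_rows --pt "-1.92 -0.74 0 0 0 5.3 2.5" --pt "-1.98 -0.55 0 0 0 5.3 2.5" --pt "-2.02 -0.37 0 0 0 5.3 2.5" --pt "-2.05 -0.18 0 0 0 5.3 2.5" --pt "-2.06 0 0 0 0 5.3 2.5" --pt "-2.05 0.2 0 0 0 5.3 2.5" --pt "-2.02 0.39 0 0 0 5.3 2.5" --pt "-1.97 0.57 0 0 0 5.3 2.5" --pt "-1.91 0.75 0 0 0 5.3 2.5" --pt "0 0 0 0 0 0 2.5"

```text
clock: 6.6
position: [0.65, -0.0326, 0.1433]
tool_rot: [-2.29, -2.148, 0.004]
contact_force: [-0.9, -0.4, -8.1]
finger_gap: 0.0309
gripper_force: 45.0
```

Emit:
play_rows --pt "0 0 0 0 0 0 2.5" --pt "0 0 0 0 0 0 2.5"

```text
clock: 6.77
position: [0.6488, -0.0287, 0.1445]
tool_rot: [-2.279, -2.157, 0.003]
contact_force: [0.6, -0.3, -7.8]
finger_gap: 0.031
gripper_force: 45.0
```

Run:
```python
from h import *
rows([.650,-.0287,.15],86.7,1,2.5)
T=r.read_camera("top")[:,:,::-1];S=r.read_camera("scene")[:,:,::-1]
cv2.imwrite("pics/top1.png",T);cv2.imwrite("pics/scene1.png",S)
o=np.zeros((600,800,3),np.uint8)
o[:300,:800]=cv2.resize(T[140:200,165:325],(800,300),interpolation=cv2.INTER_CUBIC)
o[300:,:800]=cv2.resize(S[160:235,195:395],(800,300),interpolation=cv2.INTER_CUBIC)
cv2.imwrite("pics/c2.png",o)
```

```text
now [ 0.6488 -0.0287  0.1445] 86.83 tilt [-0.0038  0.0014 -1.    ]
[[0.0, 0.12, -0.55, 0.0, 0.0, 0.13, 2.5]]
```

View pics/c2.png

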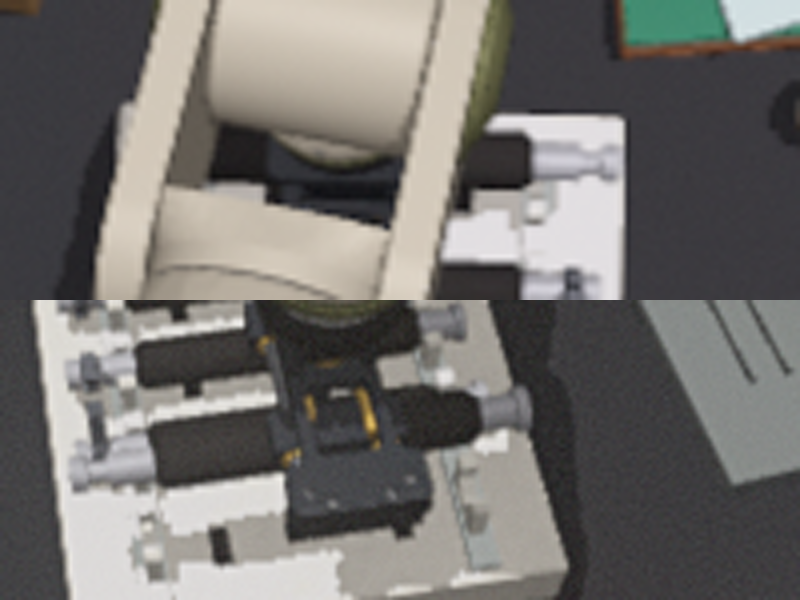

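The top crop shows the held roller's grooved end on the right: sleeve end at about (530,160), groove waist at about (603,160), axle tip at 620. The scene crop shows the sleeve from (152,455) to (478,415) with the head on the right. Next I measure the axial offset.

Run:
```python
from h import *
T=cv2.imread("pics/top1.png").max(2).astype(float);S=cv2.imread("pics/scene1.png").max(2).astype(float)
zt=.1445+.0162; u=np.array([.0572,.9984]); c0=np.array([.6500,-.0290])
P0=lambda a,z:np.r_[c0+u*a,z]
# sample along predicted axis line in image, mapped to axial coordinate a (mm)
a=np.arange(-145,-60,1.)
for n,I in(("top",T),("scene",S)):
  for rng in (np.arange(-145,-60,1.),np.arange(60,130,1.)):
    for off in(-4,0,4):
        n2=np.array([.9984,-.0572])
        q=np.array([proj(n,np.r_[c0+u*x/1000+n2*off/1000,zt])[0] for x in rng]).astype(np.float32)
        v=cv2.remap(I.astype(np.float32),q[:,0],q[:,1],cv2.INTER_LINEAR).ravel()
        print(n,off,rng[0],"sleeve/edge cross@110:",(rng[0]+cross(v,110)).round(1)); 
        if off==0 and rng[0]<0: print(v[:60:2].astype(int).tolist())
# widths of light axle across, top view, contrast to find waist
w=[]
for x in np.arange(-142,-92,2.):
    o=np.arange(-20,21,1.); q=np.array([proj("top",np.r_[c0+u*x/1000+n2*k/1000,zt])[0] for k in o]).astype(np.float32)
    v=cv2.remap(T.astype(np.float32),q[:,0],q[:,1],cv2.INTER_LINEAR).ravel(); w.append((int(x),v[::3].astype(int).tolist()))
for i in w: print(i)
```

```text
top -4 -145.0 sleeve/edge cross@110: [-138.8  -89.9]
top 0 -145.0 sleeve/edge cross@110: [-138.7  -89.4]
[61, 63, 61, 98, 178, 198, 205, 207, 202, 186, 189, 195, 198, 198, 202, 207, 210, 211, 210, 210, 210, 210, 211, 210, 210, 208, 194, 151, 97, 50]
top 4 -145.0 sleeve/edge cross@110: [-138.6  -89.9]
top -4 60.0 sleeve/edge cross@110: [ 98.8 127.6]
top 0 60.0 sleeve/edge cross@110: [ 96.9 128.2]
top 4 60.0 sleeve/edge cross@110: [ 96.7 128.2]
scene -4 -145.0 sleeve/edge cross@110: [-144.9  -88.8]
scene 0 -145.0 sleeve/edge cross@110: [-89.]
[114, 182, 220, 220, 204, 183, 180, 186, 186, 177, 174, 188, 192, 195, 193, 188, 189, 191, 190, 190, 192, 193, 190, 190, 189, 191, 190, 165, 111, 64]
scene 4 -145.0 sleeve/edge cross@110: [-144.7  -89.4]
scene -4 60.0 sleeve/edge cross@110: [ 93.7 119.5]
scene 0 60.0 sleeve/edge cross@110: [ 93.4 111.7 113.7 119.4]
scene 4 60.0 sleeve/edge cross@110: [ 93.6  97.6 106.  108.9 113.9 118.3]
(-142, [61, 63, 63, 62, 62, 62, 62, 62, 61, 61, 62, 60, 62, 62])
(-140, [74, 70, 68, 67, 64, 63, 62, 57, 57, 58, 57, 59, 58, 58])
(-138, [176, 172, 172, 165, 150,
[... 1081 characters left out ...]
[225, 225, 220, 179, 152, 183, 208, 209, 185, 178, 202, 225, 225, 225])
(-108, [225, 226, 222, 179, 152, 183, 208, 209, 185, 179, 204, 225, 225, 225])
(-106, [222, 224, 220, 176, 153, 183, 209, 209, 186, 181, 204, 225, 225, 225])
(-104, [204, 205, 202, 166, 152, 183, 208, 209, 185, 179, 202, 225, 225, 225])
(-102, [187, 187, 183, 154, 153, 183, 209, 210, 185, 177, 201, 225, 225, 225])
(-100, [176, 178, 174, 147, 153, 183, 208, 210, 185, 176, 200, 225, 225, 226])
(-98, [174, 178, 174, 144, 153, 182, 206, 209, 185, 176, 201, 225, 225, 226])
(-96, [168, 177, 173, 143, 153, 182, 205, 210, 185, 177, 202, 225, 225, 226])
(-94, [167, 178, 173, 139, 146, 174, 196, 200, 177, 172, 202, 225, 225, 225])
```

Run:
```python
from h import *
S=cv2.imread("pics/scene0.png").max(2)
L=[];R=[]
for y in range(160,228):
    c=cross(S[y],135); c=c[(c>195)&(c<345)]; L.append((c[0],y)); R.append((c[-1],y))
L=fitline(L);R=fitline(R);print(L[2],R[2])
c0=np.array([.65,-.029])
for n,(p,v,_) in(("-y",L),("+y",R)):
    for row in(165,195,225):
        P=cast("scene",[p+(row-p[1])*v/v[1]],.055)[0]; d=P[:2]-[.5601,-.024]; t=np.radians(-3.28)
        print(n,P.round(4),"mixer xy",(d[0]*np.cos(t)+d[1]*np.sin(t)).round(4),(-d[0]*np.sin(t)+d[1]*np.cos(t)).round(4))
# neighbour sleeve nearest (station +30) ends in scene0 along its axis
t=np.radians(-3.28);ux=np.array([np.cos(t),np.sin(t)]);uy=np.array([-np.sin(t),np.cos(t)])
for n in("scene","top"):
  I=cv2.imread(f"pics/{n}0.png").max(2).astype(np.float32)
  for sx in(.03,-.03,-.09):
    a=np.arange(-105,106,1.); q=np.array([proj(n,np.r_[np.array([.5601,-.024])+ux*sx+uy*k/1000,.081])[0] for k in a]).astype(np.float32)
    v=cv2.remap(I,q[:,0],q[:,1],cv2.INTER_LINEAR).ravel(); c=cross(v,110)-105; print(n,sx,c[(abs(c)>80)&(abs(c)<100)].round(1))
```

```text
0.09727662831246821 0.06734190849768766
-y [ 0.461  -0.1661  0.055 ] mixer xy -0.0908 -0.1476
-y [ 0.5538 -0.1716  0.055 ] mixer xy 0.0022 -0.1477
-y [ 0.6384 -0.1766  0.055 ] mixer xy 0.0869 -0.1479
+y [0.5272 0.126  0.055 ] mixer xy -0.0414 0.1478
+y [0.62   0.1205 0.055 ] mixer xy 0.0515 0.1477
+y [0.7046 0.1156 0.055 ] mixer xy 0.1363 0.1476
scene 0.03 [-88.1  91.9]
scene -0.03 [-87.7  91.9]
scene -0.09 [-87.8  91.9]
top 0.03 [-88.3  90.8]Traceback (most recent call last):
  File "<stdin>", line 17, in <module>
  File "h.py", line 11, in proj
    R,t,f,cx,cy=cam(n); q=np.atleast_2d(P)@R.T+t
                ~~~^^^
  File "h.py", line 4, in cam
    i=r.camera_info(n); M=np.array(i["world_to_cam"]); f=192/np.tan(np.radians(i["vertical_fov"]/2))
ValueError: time passes only in moves, steps and waits
```

Emit:
play_rows --pt "0.05 0.12 1.5 0 0 0.1 2.5" --pt "0 0 2 0 0 0 2.5" --pt "0 0 1.5 0 0 0 2.5" --pt "0 0 0.5 0 0 0 2.5" --pt "0 0 0 0 0 0 2.5" --pt "0 0 0 0 0 0 2.5" --pt "0 0 0 0 0 0 2.5"

```text
clock: 7.45
position: [0.6515, -0.0287, 0.093]
tool_rot: [2.283, 2.155, 0.002]
contact_force: [-0.4, -0.9, -8.2]
finger_gap: 0.0304
gripper_force: 45.0
```

```bash
sed -i 's/^def cam(n):/from functools import lru_cache\n@lru_cache\ndef cam(n):/' h.py
python3 - <<'E'
from h import *
rows([.650,-.0287,.0648],86.7,1,2.5); print(r.state()['torque'],r.state()['contact_force'])
S=r.read_camera("scene")[:,:,::-1];cv2.imwrite("pics/scene2.png",S)
T=r.read_camera("top")[:,:,::-1];cv2.imwrite("pics/top2.png",T)
o=np.zeros((600,800,3),np.uint8)
o[:300]=cv2.resize(T[140:200,165:325],(800,300),interpolation=cv2.INTER_CUBIC)
o[300:]=cv2.resize(S[170:245,195:395],(800,300),interpolation=cv2.INTER_CUBIC)
cv2.imwrite("pics/c3.png",o)
E
```

```text
now [ 0.6515 -0.0287  0.093 ] 86.7 tilt [ 2.2e-03 -5.0e-04 -1.0e+00]
[[-0.01, -0.15, 2.82, 0.0, 0.0, 0.0, 2.5]]
[ 0.00233579 -0.10675283  0.0058597 ] [-0.43469414 -0.85448673 -8.23129494]
```

View pics/c3.png

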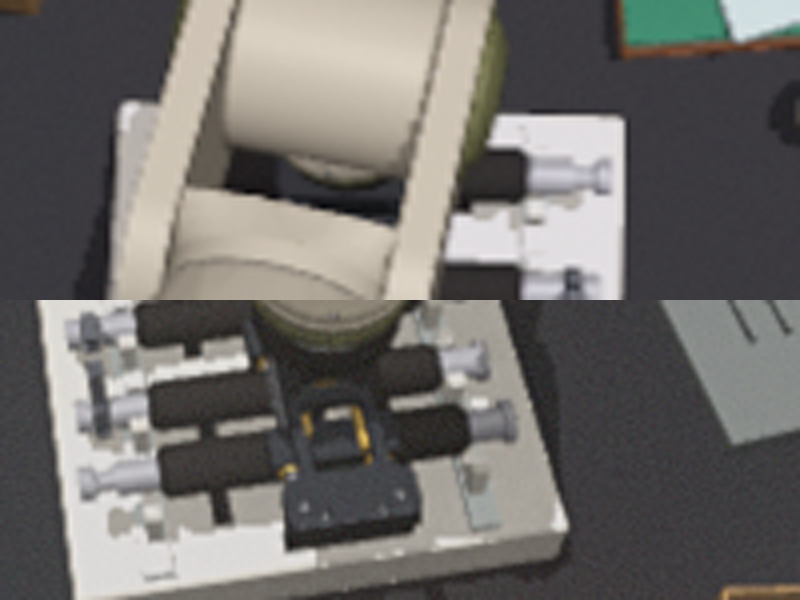

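Top: the roller is parallel to its neighbours and its sleeve end lines up with theirs (525 vs 520). Scene: it hovers over the empty blocks. Now lower it.

Emit:
play_rows --pt "0 -0.15 0.6 0 0 0 2.5" --pt "0 0 0.6 0 0 0 2.5" --pt "0 0 0.4 0 0 0 2.5" --pt "0 0 0.3 0 0 0 2.5" --pt "0 0 0 0 0 0 2.5" --pt "0 0 0 0 0 0 2.5"

```text
clock: 8.05
position: [0.6502, -0.0289, 0.0724]
tool_rot: [2.284, 2.155, 0.002]
contact_force: [6.2, -0.7, -9.2]
finger_gap: 0.0311
gripper_force: 45.0
```

Emit:
play_rows --pt "0 0 0.3 0 0 0 2.5" --pt "0 0 0 0 0 0 2.5" --pt "0 0 0 0 0 0 2.5"

```text
clock: 8.3
position: [0.6503, -0.029, 0.0696]
tool_rot: [2.284, 2.155, 0.002]
contact_force: [7.2, -0.9, -7.7]
finger_gap: 0.0307
gripper_force: 45.0
```

Emit:
play_rows --pt "0 0.1 0.2 0 0 0 2.5" --pt "0 0 0.1 0 0 0 2.5" --pt "0 0 0 0 0 0 2.5" --pt "0 0 0 0 0 0 2.5"

```text
clock: 8.63
position: [0.6503, -0.0288, 0.0663]
tool_rot: [-2.285, -2.156, 0.0]
contact_force: [4.2, -1.1, -8.4]
finger_gap: 0.0308
gripper_force: 45.0
```

Emit:
play_rows --pt "0 0 0.15 0 0 0 2.5" --pt "0 0 0 0 0 0 2.5" --pt "0 0 0 0 0 0 2.5"

```text
clock: 8.88
position: [0.6508, -0.0289, 0.0658]
tool_rot: [2.284, 2.155, 0.001]
contact_force: [3.2, 0.8, -1.6]
finger_gap: 0.031
gripper_force: 45.0
```

Emit:
play_rows --pt "0 0 0 0 0 0 4.3" --pt "0 0 0 0 0 0 4.3" --pt "0 0 0 0 0 0 4.3" --pt "0 0 0 0 0 0 4.3" --pt "0 0 0 0 0 0 4.3"

```text
clock: 9.3
position: [0.6503, -0.0288, 0.0654]
tool_rot: [-2.285, -2.156, 0.0]
contact_force: [-0.2, 0.4, 0.2]
finger_gap: 0.0429
gripper_force: 0.0
```

Emit:
play_rows --pt "0 0 -0.5 0 0 0 4.3" --pt "0 0 -1.5 0 0 0 4.3" --pt "0 0 -2.5 0 0 0 4.3" --pt "0 0 -3.5 0 0 0 5" --pt "0 0 -3 0 0 0 6" --pt "0 0 -1 0 0 0 6" --pt "0 0 0 0 0 0 6"

```text
clock: 9.88
position: [0.6513, -0.029, 0.1884]
tool_rot: [2.281, 2.153, 0.005]
contact_force: [-0.7, 0.2, 0.2]
finger_gap: 0.0601
gripper_force: 0.0
```

Run:
```python
from h import *
T=cv2.imread("pics/top0.png")
c,re=rect(T[195:255,325:385].max(2)>150); 
# dish: outer corners; clip dark blob in both views
bx=cv2.boxPoints(re)+[325,195]; W=cast("top",bx,.012); print("dish",W.mean(0).round(4),[np.linalg.norm(W[i]-W[(i+1)%4]).round(4) for i in range(4)], np.degrees(np.arctan2(*(W[1]-W[0])[[1,0]])))
print(T[222:234,343:366].max(2))
S=cv2.imread("pics/scene0.png"); print(S[190:208,118:142].max(2))
rows([.45,-.25,.18],86.7,1,6); print(r.state()['contact_force'])
```

```text
dish [ 0.5045 -0.371   0.012 ] [np.float64(0.1234), np.float64(0.1233), np.float64(0.1228), np.float64(0.1215)] -22.250654759217667
[[224 223 224 224 224 224 223 223 224 223 223 224 224 223 223 224 223 223
  224 223 224 224 224]
 [224 223 224 224 224 224 224 224 224 224 223 224 223 223 223 223 223 224
  224 224 224 223 223]
 [223 223 224 223 224 224 223 224 224 223 224 224 223 224 224 224 224 224
  224 223 224 224 223]
 [224 223 224 224 224 223 223 211 184 180 180 169 166 175 170 178 176 187
  213 223 224 224 224]
 [223 223 224 224 216 201 187 138 106 103 101  77 109 144 140 142 141 155
  198 224 223 223 223]
 [224 224 224 224 213 191 169  84  67  70  62  34 105 146 140 140 138 145
  191 223 224 224 224]
 [224 224 224 224 213 192 170  87  63  63  58  39  72 106 120 132 129 156
  204 224 224 223 223]
 [224 224 224 224 221 209 188 169 150 161 178 166 135 118 125 133 179 214
  220 223 224 224 224]
 [224 224 224 224 224 221 218 217 214 216 218 217 213 212 212 212 218 224
  224 223 224 224 224]
 [223 224 223 223 223 224 224 224 224 224 224 224 223 223 223 223 223 224
  224 224 224 224 224
[... 1467 characters left out ...]
161  95  51  51
  101 165 178 190 220 220]
 [218 218 218 219 219 220 221 224 214  96  45  88 146 183 175 126  90  91
  120 184 198 206 220 218]
 [219 218 219 218 218 218 219 221 215 145 109 159 193 203 201 187 182 176
  179 206 220 219 221 219]
 [218 220 219 218 218 219 219 219 218 199 187 210 224 222 221 222 224 223
  223 222 221 220 218 218]
 [218 219 219 219 219 219 217 219 221 221 221 220 221 220 221 220 221 220
  220 220 219 220 219 219]
 [218 218 219 219 217 218 218 218 219 219 219 219 219 218 220 219 218 219
  219 219 219 220 219 218]]
now [ 0.6513 -0.029   0.1884] 86.68 tilt [ 0.0057 -0.0013 -1.    ]
[[-23.23, -18.81, 0.84, 0.0, 0.0, -0.02, 6.0]]
[-0.71240561  0.16246029  0.16207632]
```

Run:
```python
from h import *
T=r.read_camera("top")[:,:,::-1];S=r.read_camera("scene")[:,:,::-1]
cv2.imwrite("pics/top3.png",T);cv2.imwrite("pics/scene3.png",S)
o=np.zeros((600,800,3),np.uint8)
o[:400,:400]=cv2.resize(T[217:237,342:362+0],(400,400),interpolation=cv2.INTER_CUBIC)
o[:400,400:]=cv2.resize(S[188:208,120:140],(400,400),interpolation=cv2.INTER_CUBIC)
o[400:,:]=cv2.resize(T[160:200,180:340],(800,200),interpolation=cv2.INTER_CUBIC)
cv2.imwrite("pics/c4.png",o)
# model check points: project candidate clip boxes
print(cast("top",[[357.7,227.3]],.048),cast("scene",[[127.4,194.3]],.048))
for p in([128,203.2],[134.7,202.5]): print(cast("scene",[p],.002))
```

```text
[[ 0.49738272 -0.36759565  0.048     ]] [[ 0.5030606  -0.36707508  0.048     ]]
[[ 0.49989831 -0.37778532  0.002     ]]
[[ 0.50163655 -0.36051633  0.002     ]]
```

View pics/c4.png

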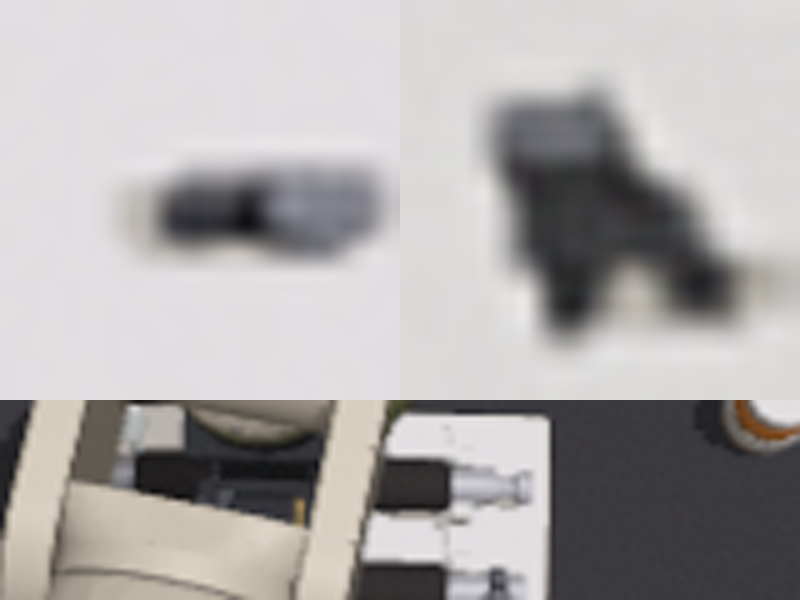

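Top crop: the tab's top face spans about (262–380, 165–248), with its wide side along world y to within about 5°. Scene crop: feet at (568,325) and (705,300). The bottom strip shows the roller seated, with its groove at about (505,487). Moving to the clip.

Run:
```python
from h import *
rows([.4995,-.367,.10],-3,16,6)
```

```text
now [ 0.6499 -0.0288  0.1841] 86.67 tilt [-1.6e-03  3.0e-04 -1.0e+00]
[[-2.16, -0.82, 0.53, 0.0, 0.0, 5.6, 6.0],
[-2.23, -0.6, 0.53, 0.0, 0.0, 5.6, 6.0],
[-2.28, -0.38, 0.53, 0.0, 0.0, 5.6, 6.0],
[-2.31, -0.15, 0.53, 0.0, 0.0, 5.6, 6.0],
[-2.31, 0.07, 0.53, 0.0, 0.0, 5.6, 6.0],
[-2.29, 0.3, 0.53, 0.0, 0.0, 5.6, 6.0],
[-2.25, 0.52, 0.53, 0.0, 0.0, 5.6, 6.0],
[-2.19, 0.74, 0.53, 0.0, 0.0, 5.6, 6.0],
[-2.11, 0.95, 0.53, 0.0, 0.0, 5.6, 6.0],
[-2.01, 1.15, 0.53, 0.0, 0.0, 5.6, 6.0],
[-1.89, 1.34, 0.53, 0.0, 0.0, 5.6, 6.0],
[-1.75, 1.52, 0.53, 0.0, 0.0, 5.6, 6.0],
[-1.59, 1.68, 0.53, 0.0, 0.0, 5.6, 6.0],
[-1.42, 1.83, 0.53, 0.0, 0.0, 5.6, 6.0],
[-1.23, 1.96, 0.53, 0.0, 0.0, 5.6, 6.0],
[-1.04, 2.07, 0.53, 0.0, 0.0, 5.6, 6.0]]
```

Emit:
play_rows --pt "-2.16 -0.82 0.5 0 0 5.6 6" --pt "-2.23 -0.6 0.5 0 0 5.6 6" --pt "-2.28 -0.38 0.5 0 0 5.6 6" --pt "-2.31 -0.15 0.5 0 0 5.6 6" --pt "-2.31 0.07 0.5 0 0 5.6 6" --pt "-2.29 0.3 0.5 0 0 5.6 6" --pt "-2.25 0.52 0.5 0 0 5.6 6" --pt "-2.19 0.74 0.5 0 0 5.6 6"

```text
clock: 10.65
position: [0.5739, -0.1983, 0.1426]
tool_rot: [-2.934, -1.114, 0.004]
contact_force: [0.2, -0.1, 0.1]
finger_gap: 0.0598
gripper_force: 0.0
```

Emit:
play_rows --pt "-2.11 0.95 0.5 0 0 5.6 6" --pt "-2.01 1.15 0.5 0 0 5.6 6" --pt "-1.89 1.34 0.5 0 0 5.6 5" --pt "-1.75 1.52 0.5 0 0 5.6 5" --pt "-1.59 1.68 0.5 0 0 5.6 5" --pt "-1.42 1.83 0.5 0 0 5.6 5" --pt "-1.23 1.96 0.5 0 0 5.6 5" --pt "-1.04 2.07 0.5 0 0 5.6 5" --pt "0 0 0 0 0 0 5" --pt "0 0 0 0 0 0 5"

```text
clock: 11.48
position: [0.4991, -0.3671, 0.103]
tool_rot: [-3.137, 0.081, 0.004]
contact_force: [-0.6, 0.1, 0.8]
finger_gap: 0.0496
gripper_force: 0.0
```

Emit:
play_rows --pt "0 0 0 0 0 0 5" --pt "0 0 0 0 0 0 5"

```text
clock: 11.65
position: [0.5005, -0.3659, 0.1048]
tool_rot: [-3.14, 0.076, 0.001]
contact_force: [-1.0, -0.4, 0.2]
finger_gap: 0.0499
gripper_force: 0.0
```

Run:
```python
from h import *
rows([.4995,-.367,.026],-3,1,5)
```

```text
now [ 0.5005 -0.3659  0.1048] -2.79 tilt [-7.e-04  1.e-03 -1.e+00]
[[-0.09, 0.11, 7.88, 0.0, 0.0, 0.21, 5.0]]
```

Emit:
play_rows --pt "-0.1 0.1 2 0 0 0.2 5" --pt "0 0 2.5 0 0 0 5" --pt "0 0 2 0 0 0 5" --pt "0 0 0.7 0 0 0 5" --pt "0 0 0.3 0 0 0 5" --pt "0 0 0.2 0 0 0 5" --pt "0 0 0 0 0 0 5" --pt "0 0 0 0 0 0 5"

```text
clock: 12.32
position: [0.4996, -0.3683, 0.0293]
tool_rot: [3.139, -0.085, 0.002]
contact_force: [-0.3, -0.6, 0.3]
finger_gap: 0.0502
gripper_force: 0.0
```

Emit:
play_rows --pt "0 0 0 0 0 0 3" --pt "0 0 0 0 0 0 2.2" --pt "0 0 0 0 0 0 1.8" --pt "0 0 0 0 0 0 1" --pt "0 0 0 0 0 0 1" --pt "0 0 0 0 0 0 1" --pt "0 0 0 0 0 0 1" --pt "0 0 0 0 0 0 1" --newtons 30

```text
clock: 12.98
position: [0.4992, -0.3681, 0.0283]
tool_rot: [3.14, -0.086, 0.0]
contact_force: [0.6, -0.1, 1.0]
finger_gap: 0.0153
gripper_force: 30.0
```

Emit:
play_rows --pt "0 0 -0.5 0 0 0 1" --pt "0 0 -1.5 0 0 0 1" --pt "0 0 -2.5 0 0 0 1" --pt "0 0 -3 0 0 0 1" --pt "0 0 -3 0 0 0 1" --pt "0 0 -1.5 0 0 0 1" --pt "0 0 0 0 0 0 1" --pt "0 0 0 0 0 0 1"

```text
clock: 13.65
position: [0.4991, -0.368, 0.1484]
tool_rot: [3.14, -0.086, 0.001]
contact_force: [-0.3, -0.7, -1.8]
finger_gap: 0.0159
gripper_force: 30.0
```

```bash
cat > groove.py <<'E'
from h import *
u=np.array([.0572,.9984]);n2=np.array([.9984,-.0572]);c0=np.array([.6500,-.0292])
def strip(I,n,a,o,z):
    g=np.array([proj(n,np.r_[c0+u*x/1000+n2*k/1000,z])[0] for x in a for k in o]).astype(np.float32).reshape(len(a),len(o),2)
    return cv2.remap(I,g[...,0],g[...,1],cv2.INTER_CUBIC)
E
python3 - <<'E'
from groove import *
a=np.arange(-150,-80,.5);o=np.arange(-16,17,1.)
tiles=[]
for n in("top","scene"):
    im=r.read_camera(n)[:,:,::-1]; cv2.imwrite(f"pics/{n}4.png",im)
    v=strip(im.astype(np.float32),n,a,o,.081).clip(0,255)
    tiles.append(cv2.resize(v.transpose(1,0,2).astype(np.uint8),(700,290),interpolation=cv2.INTER_CUBIC))
    g=v.max(2); 
    for j in range(0,len(a),4): print(n,a[j],g[j,::2].astype(int).tolist())
o=np.vstack([tiles[0],tiles[1]]); 
for k in range(0,700,100): cv2.line(o,(k,285),(k,295),(0,0,255),1)
cv2.imwrite("pics/c5.png",o)
rows([.643,-.147,.16],86.7,14,1);print(r.state()['contact_force'],r.state()['finger_gap'])
E
```

```text
top -150.0 [62, 62, 62, 62, 61, 62, 62, 62, 63, 63, 62, 61, 61, 62, 62, 62, 63]
top -148.0 [50, 49, 50, 49, 47, 47, 48, 49, 48, 48, 49, 48, 47, 47, 47, 48, 48]
top -146.0 [124, 125, 125, 119, 119, 115, 116, 116, 112, 112, 107, 108, 107, 103, 103, 98, 97]
top -144.0 [215, 215, 213, 213, 211, 211, 212, 209, 211, 209, 208, 208, 205, 205, 201, 201, 201]
top -142.0 [222, 222, 223, 223, 223, 222, 222, 223, 223, 223, 224, 224, 224, 223, 223, 223, 224]
top -140.0 [226, 226, 226, 228, 229, 230, 230, 229, 229, 229, 229, 230, 230, 229, 228, 227, 227]
top -138.0 [225, 225, 224, 223, 221, 219, 220, 221, 221, 222, 222, 221, 221, 222, 224, 225, 225]
top -136.0 [225, 225, 224, 216, 201, 197, 201, 207, 210, 211, 210, 204, 201, 207, 222, 226, 224]
top -134.0 [225, 225, 225, 207, 176, 169, 180, 193, 201, 205, 200, 188, 179, 191, 219, 228, 225]
top -132.0 [225, 226, 227, 198, 149, 151, 171, 187, 198, 206, 202, 184, 172, 185, 220, 228, 225]
top -130.0 [225, 225, 224, 190, 133, 144, 169, 183, 195, 205, 204, 189, 178, 190, 221, 228, 224]
top -128.0 [225, 224, 213, 173, 124, 123, 144, 161, 172, 177, 172, 16
[... 5579 characters left out ...]
.1466] -3.13 tilt [-0.002   0.0022 -1.    ]
[[0.94, -1.63, -0.1, 0.0, 0.0, -6.42, 1.0],
[1.12, -1.51, -0.1, 0.0, 0.0, -6.42, 1.0],
[1.28, -1.38, -0.1, 0.0, 0.0, -6.42, 1.0],
[1.43, -1.23, -0.1, 0.0, 0.0, -6.42, 1.0],
[1.56, -1.06, -0.1, 0.0, 0.0, -6.42, 1.0],
[1.66, -0.88, -0.1, 0.0, 0.0, -6.42, 1.0],
[1.75, -0.69, -0.1, 0.0, 0.0, -6.42, 1.0],
[1.82, -0.49, -0.1, 0.0, 0.0, -6.42, 1.0],
[1.86, -0.28, -0.1, 0.0, 0.0, -6.42, 1.0],
[1.88, -0.07, -0.1, 0.0, 0.0, -6.42, 1.0],
[1.88, 0.14, -0.1, 0.0, 0.0, -6.42, 1.0],
[1.85, 0.35, -0.1, 0.0, 0.0, -6.42, 1.0],
[1.8, 0.55, -0.1, 0.0, 0.0, -6.42, 1.0],
[1.73, 0.75, -0.1, 0.0, 0.0, -6.42, 1.0]]
[-0.71176694 -0.86114667 -1.04106654] 0.015519117004163112
```

View pics/c5.png

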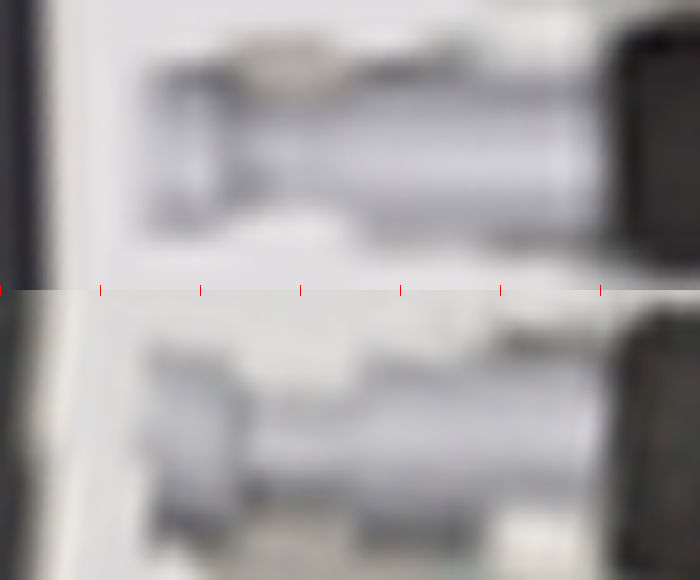

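Top and scene strips (10 px/mm, left edge at −150 mm) both show the groove waist at about px 225–355, so its centre is near −120.7 mm. Carrying the clip there.

Emit:
play_rows --pt "0.95 -1.65 -0.1 0 0 -6.4 1" --pt "1.1 -1.5 -0.1 0 0 -6.4 1" --pt "1.3 -1.4 -0.1 0 0 -6.4 1" --pt "1.4 -1.25 -0.1 0 0 -6.4 1" --pt "1.55 -1.05 -0.1 0 0 -6.4 1" --pt "1.65 -0.9 -0.1 0 0 -6.4 1" --pt "1.75 -0.7 -0.1 0 0 -6.4 1"

```text
clock: 14.33
position: [0.5707, -0.2562, 0.1534]
tool_rot: [-2.93, -1.124, 0.003]
contact_force: [0.3, -1.4, -0.9]
finger_gap: 0.0156
gripper_force: 30.0
```

Emit:
play_rows --pt "1.8 -0.5 -0.1 0 0 -6.4 1" --pt "1.85 -0.3 -0.1 0 0 -6.4 1" --pt "1.9 -0.1 -0.1 0 0 -6.4 1" --pt "1.9 0.15 -0.1 0 0 -6.4 1" --pt "1.85 0.35 -0.1 0 0 -6.4 1" --pt "1.6 0.5 -0.1 0 0 -6.4 1" --pt "1.3 0.55 -0.1 0 0 -6.4 1" --pt "0 0 0 0 0 0 1" --pt "0 0 0 0 0 0 1" --pt "0 0 0 0 0 0 1"

```text
clock: 15.17
position: [0.6385, -0.153, 0.1612]
tool_rot: [-2.291, -2.147, 0.002]
contact_force: [-0.1, -0.8, -0.8]
finger_gap: 0.0156
gripper_force: 30.0
```

Run:
```python
from h import *
rows([.6436,-.1497,.120],86.7,1,1); s=r.state();print(s['contact_force'],s['torque'])
T=r.read_camera("top")[:,:,::-1];S=r.read_camera("scene")[:,:,::-1];cv2.imwrite("pics/top5.png",T);cv2.imwrite("pics/scene5.png",S)
p=proj("scene",[[.6436,-.15,.14]])[0];q=proj("top",[[.6436,-.15,.14]])[0];print(p,q)
f=lambda I,c:cv2.resize(I[int(c[1])-25:int(c[1])+25,int(c[0])-33:int(c[0])+33],(396,300),interpolation=cv2.INTER_CUBIC)
cv2.imwrite("pics/c6.png",np.hstack([f(T,q),f(S,p)]))
```

```text
now [ 0.6385 -0.153   0.1612] 86.26 tilt [-1.8e-03  5.0e-04 -1.0e+00]
[[0.36, 0.49, 4.12, 0.0, 0.0, -0.44, 1.0]]
[-0.13764265 -0.8169145  -0.79247743] [-0.0300579  -0.08706075  0.03694151]
[219.40251698 207.13489042] [282.28303727 172.93033734]
```

View pics/c6.png

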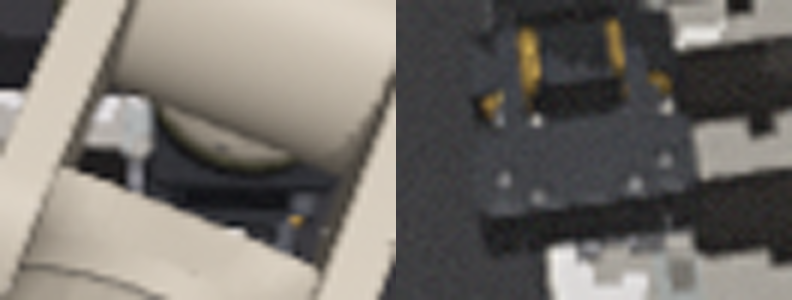

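The hand hides the clip in both views, so I go by feel.

Emit:
play_rows --pt "0.18 0.25 1.5 0 0 -0.4 1" --pt "0.18 0.24 1.5 0 0 0 1" --pt "0 0 1 0 0 0 1" --pt "0 0 0.2 0 0 0 1" --pt "0 0 0 0 0 0 1" --pt "0 0 0 0 0 0 1" --pt "0 0 0 0 0 0 1"

```text
clock: 15.85
position: [0.6445, -0.1495, 0.1212]
tool_rot: [2.281, 2.158, 0.001]
contact_force: [0.3, 0.0, -1.0]
finger_gap: 0.0157
gripper_force: 30.0
```

```bash
cat > st.py <<'E'
from groove import *
s=r.state();p,a,R=pose();d=p[:2]-c0
print("ax",(1000*d@u).round(2),"lat",(1000*d@n2).round(2),"z",(1000*p[2]).round(2),"psi",round(a,2),"tilt",R[:2,2].round(4),"F",s['contact_force'].round(2),"M",s['torque'].round(3),s['finger_gap'].round(4),s['clock'].round(2))
E
python3 st.py
```

```text
Traceback (most recent call last):
  File "st.py", line 3, in <module>
    print("ax",(1000*d@u).round(2),"lat",(1000*d@n2).round(2),"z",(1000*p[2]).round(2),"psi",round(a,2),"tilt",R[:2,2].round(4),"F",s['contact_force'].round(2),"M",s['torque'].round(3),s['finger_gap'].round(4),s['clock'].round(2))
                                                                                                                                                                                         ^^^^^^^^^^^^^^^^^^^^^
AttributeError: 'float' object has no attribute 'round'
```

Contact is expected at z≈.113 on the full diameter and ≈.109 over the groove.

```bash
sed -i "s/s\['finger_gap'\].round(4),s\['clock'\].round(2)/s['finger_gap'],s['clock']/" st.py; python3 st.py
```

```text
ax -120.39 lat 1.37 z 121.24 psi 86.85 tilt [ 0.0014 -0.0007] F [ 0.31  0.04 -0.98] M [-0.051 -0.091 -0.002] 0.015710470031576794 15.85
```

Emit:
play_rows --pt "0 -0.05 0.3 0 0 0 1" --pt "0 0 0.2 0 0 0 1" --pt "0 0 0.1 0 0 0 1" --pt "0 0 0 0 0 0 1" --pt "0 0 0 0 0 0 1"

```text
clock: 16.27
position: [0.6438, -0.1491, 0.1142]
tool_rot: [-2.281, -2.16, 0.0]
contact_force: [-0.1, -0.3, -0.4]
finger_gap: 0.0155
gripper_force: 30.0
```

Emit:
play_rows --pt "0 0 0.1 0 0 0 1" --pt "0 0 0 0 0 0 1" --pt "0 0 0 0 0 0 1"

```text
clock: 16.52
position: [0.6437, -0.1491, 0.1132]
tool_rot: [-2.281, -2.16, 0.0]
contact_force: [-0.9, -0.6, -0.7]
finger_gap: 0.0155
gripper_force: 30.0
```

Emit:
play_rows --pt "0 0 0.05 0 0 0 1" --pt "0 0 0 0 0 0 1" --pt "0 0 0 0 0 0 1"

```text
clock: 16.77
position: [0.6437, -0.1491, 0.1127]
tool_rot: [-2.281, -2.16, 0.0]
contact_force: [0.7, 0.3, -0.7]
finger_gap: 0.0156
gripper_force: 30.0
```

Emit:
play_rows --pt "0 0 0.05 0 0 0 1" --pt "0 0 0 0 0 0 1" --pt "0 0 0 0 0 0 1"

```text
clock: 17.02
position: [0.6437, -0.1491, 0.1122]
tool_rot: [2.281, 2.16, -0.0]
contact_force: [-0.6, -0.4, -1.0]
finger_gap: 0.0158
gripper_force: 30.0
```

Emit:
play_rows --pt "0 0 0.05 0 0 0 1" --pt "0 0 0 0 0 0 1" --pt "0 0 0 0 0 0 1"

```text
clock: 17.27
position: [0.6437, -0.1491, 0.1117]
tool_rot: [2.281, 2.16, -0.0]
contact_force: [0.5, -0.5, -0.3]
finger_gap: 0.016
gripper_force: 30.0
```

Emit:
play_rows --pt "0 0 0.05 0 0 0 1" --pt "0 0 0 0 0 0 1" --pt "0 0 0 0 0 0 1"

```text
clock: 17.52
position: [0.6437, -0.1492, 0.1113]
tool_rot: [2.281, 2.16, -0.0]
contact_force: [-0.7, -0.9, -1.0]
finger_gap: 0.0156
gripper_force: 30.0
```

Emit:
play_rows --pt "0 0 0.05 0 0 0 1" --pt "0 0 0.05 0 0 0 1" --pt "0 0 0 0 0 0 1" --pt "0 0 0 0 0 0 1"

```text
clock: 17.85
position: [0.6437, -0.1492, 0.1102]
tool_rot: [-2.281, -2.16, 0.0]
contact_force: [-0.6, -0.9, -0.1]
finger_gap: 0.0154
gripper_force: 30.0
```

Emit:
play_rows --pt "0 0 0.05 0 0 0 1" --pt "0 0 0.05 0 0 0 1" --pt "0 0 0 0 0 0 1" --pt "0 0 0 0 0 0 1"

```text
clock: 18.18
position: [0.6437, -0.1491, 0.1092]
tool_rot: [2.281, 2.16, -0.0]
contact_force: [-0.9, -1.3, -0.9]
finger_gap: 0.0156
gripper_force: 30.0
```

Emit:
play_rows --pt "0 0 0.05 0 0 0 1" --pt "0 0 0.05 0 0 0 1" --pt "0 0 0 0 0 0 1" --pt "0 0 0 0 0 0 1"

```text
clock: 18.52
position: [0.6438, -0.1492, 0.1083]
tool_rot: [2.281, 2.16, 0.0]
contact_force: [1.0, 0.1, -0.9]
finger_gap: 0.016
gripper_force: 30.0
```

Emit:
play_rows --pt "0 0 0.05 0 0 0 1" --pt "0 0 0 0 0 0 1" --pt "0 0 0 0 0 0 1"

```text
clock: 18.77
position: [0.6439, -0.1492, 0.108]
tool_rot: [2.281, 2.16, 0.0]
contact_force: [1.4, -1.3, 1.1]
finger_gap: 0.0156
gripper_force: 30.0
```

Emit:
play_rows --pt "0 0 0.05 0 0 0 1" --pt "0 0 0 0 0 0 1" --pt "0 0 0 0 0 0 1"

```text
clock: 19.02
position: [0.6439, -0.1492, 0.1076]
tool_rot: [2.281, 2.16, 0.0]
contact_force: [1.5, -2.4, 3.4]
finger_gap: 0.0157
gripper_force: 30.0
```

Emit:
play_rows --pt "0 0 0.05 0 0 0 1" --pt "0 0 0 0 0 0 1" --pt "0 0 0 0 0 0 1"

```text
clock: 19.27
position: [0.6439, -0.1492, 0.1072]
tool_rot: [2.281, 2.159, 0.001]
contact_force: [0.1, -1.4, 5.1]
finger_gap: 0.0154
gripper_force: 30.0
```

Emit:
play_rows --pt "0 0 0.05 0 0 0 1" --pt "0 0 0 0 0 0 1" --pt "0 0 0 0 0 0 1"

```text
clock: 19.52
position: [0.6439, -0.1492, 0.1067]
tool_rot: [2.281, 2.159, 0.001]
contact_force: [0.9, -2.2, 4.3]
finger_gap: 0.0154
gripper_force: 30.0
```

Emit:
play_rows --pt "0 0 0.04 0 0 0 1" --pt "0 0 0 0 0 0 1" --pt "0 0 0 0 0 0 1"

```text
clock: 19.77
position: [0.6439, -0.1492, 0.1063]
tool_rot: [2.281, 2.159, 0.0]
contact_force: [-0.7, -1.2, 5.2]
finger_gap: 0.0156
gripper_force: 30.0
```

Emit:
play_rows --pt "0 0 0.05 0 0 0 1" --pt "0 0 0 0 0 0 1" --pt "0 0 0 0 0 0 1"

```text
clock: 20.02
position: [0.6439, -0.1492, 0.1056]
tool_rot: [2.281, 2.16, 0.0]
contact_force: [1.5, -1.2, 4.4]
finger_gap: 0.0156
gripper_force: 30.0
```

Emit:
play_rows --pt "0 0 0.05 0 0 0 1" --pt "0 0 0 0 0 0 1" --pt "0 0 0 0 0 0 1"

```text
clock: 20.27
position: [0.6438, -0.1491, 0.1048]
tool_rot: [2.281, 2.16, 0.0]
contact_force: [2.3, -1.4, 3.3]
finger_gap: 0.0157
gripper_force: 30.0
```

Emit:
play_rows --pt "0 0 0.05 0 0 0 1" --pt "0 0 0 0 0 0 1" --pt "0 0 0 0 0 0 1"

```text
clock: 20.52
position: [0.6437, -0.1491, 0.104]
tool_rot: [-2.281, -2.16, 0.0]
contact_force: [1.0, -1.4, 1.2]
finger_gap: 0.0158
gripper_force: 30.0
```

Past the peak. Follow it home.

Emit:
play_rows --pt "0 0 0.1 0 0 0 1" --pt "0 0 0.1 0 0 0 1" --pt "0 0 0.1 0 0 0 1" --pt "0 0 0 0 0 0 1" --pt "0 0 0 0 0 0 1"

```text
clock: 20.93
position: [0.6434, -0.149, 0.1005]
tool_rot: [-2.28, -2.159, 0.001]
contact_force: [2.5, -1.7, -4.6]
finger_gap: 0.0156
gripper_force: 30.0
```

Emit:
play_rows --pt "0 0 0.1 0 0 0 1" --pt "0 0 0.1 0 0 0 1" --pt "0 0 0 0 0 0 1" --pt "0 0 0 0 0 0 1"

```text
clock: 21.27
position: [0.6436, -0.1491, 0.099]
tool_rot: [-2.281, -2.159, 0.0]
contact_force: [1.6, -3.3, -3.9]
finger_gap: 0.0156
gripper_force: 30.0
```

Emit:
play_rows --pt "0 0 0.05 0 0 0 1" --pt "0 0 0 0 0 0 1" --pt "0 0 0 0 0 0 1"

```text
clock: 21.52
position: [0.6437, -0.1491, 0.0988]
tool_rot: [-2.281, -2.16, 0.0]
contact_force: [1.1, -1.9, -3.2]
finger_gap: 0.016
gripper_force: 30.0
```

Emit:
play_rows --pt "0 0 0.07 0 0 0 1" --pt "0 0 0 0 0 0 1" --pt "0 0 0 0 0 0 1"

```text
clock: 21.77
position: [0.6438, -0.1491, 0.0983]
tool_rot: [2.281, 2.16, 0.0]
contact_force: [1.3, -2.2, -2.7]
finger_gap: 0.0152
gripper_force: 30.0
```

Emit:
play_rows --pt "0 0 0.05 0 0 0 1" --pt "0 0 0 0 0 0 1" --pt "0 0 0 0 0 0 1"

```text
clock: 22.02
position: [0.6437, -0.1491, 0.0978]
tool_rot: [2.281, 2.16, -0.0]
contact_force: [0.5, -2.7, -0.9]
finger_gap: 0.0156
gripper_force: 30.0
```

Emit:
play_rows --pt "0 0 0.04 0 0 0 1" --pt "0 0 0 0 0 0 1" --pt "0 0 0 0 0 0 1"

```text
clock: 22.27
position: [0.6437, -0.1491, 0.0974]
tool_rot: [2.281, 2.16, -0.0]
contact_force: [0.2, -2.0, 0.3]
finger_gap: 0.0159
gripper_force: 30.0
```

Emit:
play_rows --pt "0 0 0.04 0 0 0 1" --pt "0 0 0 0 0 0 1" --pt "0 0 0 0 0 0 1"

```text
clock: 22.52
position: [0.6438, -0.1491, 0.0972]
tool_rot: [2.281, 2.16, 0.0]
contact_force: [-1.2, -2.8, 4.6]
finger_gap: 0.0155
gripper_force: 30.0
```

Home stop felt at z = 0.0972 (4.6 N, 11 mm below first contact). Release and retreat.

Emit:
play_rows --pt "0 0 0 0 0 0 3.6" --pt "0 0 0 0 0 0 3.6" --pt "0 0 0 0 0 0 3.6" --pt "0 0 0 0 0 0 3.6" --pt "0 0 0 0 0 0 3.6" --pt "0 0 0 0 0 0 3.6" --pt "0 0 -0.5 0 0 0 3.6" --pt "0 0 -1 0 0 0 3.6" --pt "0 0 -2 0 0 0 3.6" --pt "0 0 -3 0 0 0 3.6"

```text
clock: 23.35
position: [0.6429, -0.1488, 0.1613]
tool_rot: [-2.279, -2.157, 0.002]
contact_force: [-0.4, 0.2, -0.1]
finger_gap: 0.0359
gripper_force: 0.0
```

Emit:
play_rows --pt "0 0 -3 0 0 0 4" --pt "-3 0 -2 0 0 0 4" --pt "-4 0 0 0 0 0 4" --pt "-4 0 0 0 0 0 4" --pt "-4 0 0 0 0 0 4" --pt "-3 0 0 0 0 0 4" --pt "0 0 0 0 0 0 4" --pt "0 0 0 0 0 0 4"

```text
clock: 24.02
position: [0.6334, -0.3303, 0.2122]
tool_rot: [2.284, 2.157, 0.0]
contact_force: [1.0, 0.9, 0.2]
finger_gap: 0.0401
gripper_force: 0.0
```

Run:
```python
from h import *
print(r.state()['contact_force'],r.state()['position'])
T=r.read_camera("top")[:,:,::-1];S=r.read_camera("scene")[:,:,::-1]
o=np.zeros((600,800,3),np.uint8)
o[:300]=cv2.resize(T[155:255-25,180:380],(800,300),interpolation=cv2.INTER_CUBIC)
o[300:]=cv2.resize(S[145:220,195:395],(800,300),interpolation=cv2.INTER_CUBIC)
cv2.imwrite("pics/c7.png",o)
```

```text
[1.02711893 0.92036447 0.19220115] [ 0.6334391  -0.33025903  0.21216134]
```

View pics/c7.png

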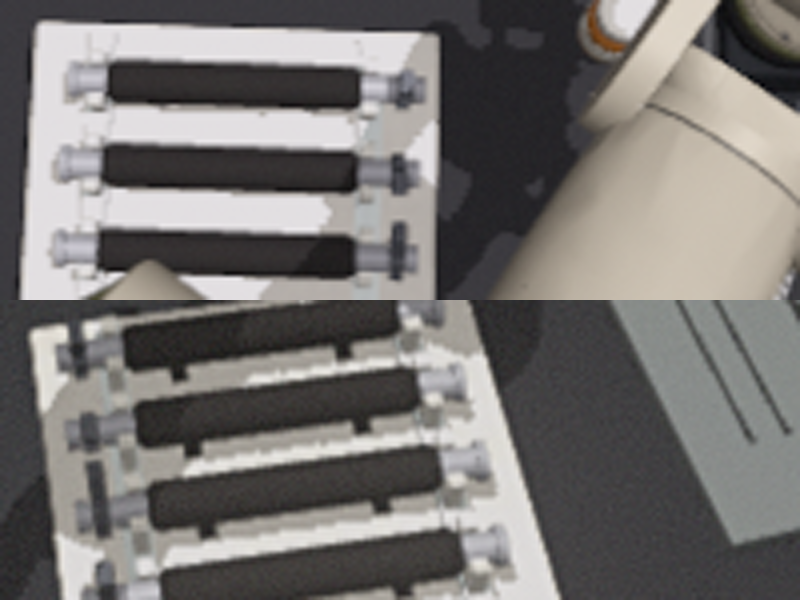

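The fourth roller is seated in line with its neighbours. Its clip is on the groove, at (405,88) in the top view and (105,580) in the scene view, and the hand is clear.

```bash
python3 -c "
from rig import r
print(r.hand_in())"
```

```text
the job is handed in; nothing more can be done
None
```

The roller is back in its bearings with the grooved end on the clip side. The clip is snapped home in its groove: the press peaked at about 6 N, and I felt the home stop 11 mm below first contact. Both are released, and I handed the job in at about 24 s.

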